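Clip the push stick onto its hoop

ROBOT

A 7-joint arm with a two-finger parallel gripper is mounted at the origin on the work surface. World frame = base frame: x ahead of the robot, y to its left, z up, the work surface at z = 0. Lengths are in m, angles in rad, forces in N, time in s.
With the tool pointing down it reaches from about 0.4 to 0.9 m from the base axis. Payload 5.5 kg.
Tool frame: the origin (TCP) lies at the very end of the fingers, on their centre line; the grasp point (between the pads) lies 19 mm behind it (arm.pinch_z is the distance from the TCP to the grasp point, in m); x points along the fingers, y is the direction in which the jaws open and shut, and the axes are right-handed (so a half turn about x gives the same grasp; the last joint's range is limited). The gripper opens to 92 mm and grips with 3 to 60 N. Pads are 19 mm wide; open, the fingers measure 130 mm over their backs; the gripper's body (75 mm by 190 mm) begins 47 mm behind the grasp point.
Start: joints at [-0.956, 0.501, -0.427, 1.55, 0.221, 1.138, -0.21], TCP at [0.224, 0.61, 0.227] pointing down, gripper open.
Joint ranges: [-2.88, 2.88], [-0.31, 2.03], [-1.54, 1.56], [0.2, 2.42], [-1.41, 4.55], [0.19, 2.02], [-2.57, 2.57]. Speed limits (rad/s): [2.57, 2.57, 3.14, 3.14, 3.14, 3.14, 3.14].

INTERFACE

Orientations are given as a unit quaternion [x, y, z, w].
In Python, from cell import monitor, viewer, ticket, arm gives the robot as it stands. The module is installed in compiled form; this text tells all that it offers.
- The arm moves only by the tool drive_tool, never from a script. Its argument "motion" is a list that holds one entry, the list of rows, each a list of 7 numbers: the shift along the tool's x, y, z in cm, then the turn, a rotation vector about the tool's x, y, z in rad, then the opening, from 0 (shut) to 1 (fully open). In form: [[[x, y, z, ax, ay, az, fingers], ...]]. A call has 1 to 5 rows; each row is the pose to reach, as a shift and turn from the pose commanded when the call began, along the tool's axes at that moment; what a row does not reach only later rows make up. A row lasts 1/12 s, in which the tool goes at most 41.7 mm and 7.16 degrees, less where a joint would pass 70% of its speed; a pose out of reach is approached as far as the arm can. A call with a gripper value outside its range is refused whole. The fingers move at their own pace and stop on an object; the grip force is fixed at half the most. Time passes only in rows, so rows that repeat a pose let the fingers close. It gives the time, the measured TCP pose, the force and the opening at its end, in the units of the state.
- monitor.sense(): the state, without advancing time (a new reading comes with each control period).
- viewer.get_image(name): name is "scene" or "side" or "wrist"; returns the picture (400x640x3 uint8, red, green, blue); there is no depth.
- viewer.camera_model(name): a dict with "camera_matrix" (3x3 intrinsics, pixels), "k1" (the pictures are not rectified: a ray, as slopes to the right and down, at radius r is drawn at 1 + k1 r^2 times it, then the intrinsics apply), "origin" and "attitude" of the camera in the world. Camera axes: x right, y down, z forward; pixel columns grow to the right and rows downward; lengths in m; the calibration is good to about 2 mm. A picture is of the moment at which its call begins: read the wrist's pose just before it. camera_model takes no time and is no camera call; for the wrist camera it gives the pose at the moment of the call.
- ticket.sign_off(): hands the job in, once; it reports no verdict.
The state is a dict: "time": time; "joint_positions": joint angles; "joint_vel": joint speeds; "joint_efforts": joint torques, N m; "position": TCP position; "orientation": TCP orientation; "contact_force": force on the tool from outside, world axes, zero at the start; "torque": the same for the moment, N m; "gripper_width": finger opening in m.
Only numpy, scipy, OpenCV 4.12 (cv2) and the standard library are available. Lean on these libraries where they do the work, as an engineer would, in place of code of your own. Each camera call takes 0.05 s, during which the arm holds its last target. There are 200 camera calls.

TASK

Take the wooden push stick out of its block and clip its snap hook onto the bar (its height is not known exactly) of the hoop with the slimmer bar: press it on gently along the line of its mouth until the gate flicks shut behind the bar. Then pull it firmly but gently back the way it went on, holding the pull for a moment so that the bar bears on the shut gate and proves the catch, and leave the stick hanging upright and still from the bar. Never press or pull harder than about 20 N, and leave the other things on the bench where they are.

Things in the scene. Friction and masses are not known exactly. Their poses are not given: they have to be found in the camera images.
- stick: Wooden push stick with a snap hook under its grip, 218 mm tall, 0.15 kg, loose, starting upright in the block's slot. Origin: centre of the blade's foot; z up the stick, x to the side where the hook's mouth opens. Blade 40 (x) x 16 (y) mm, z 0 to 105, with a notched foot; then the hook of 10 mm round aluminium bar in the x-z plane, z 105 to 168; then the grip, z 168 to 218
- stick_crown (a point): Centre of the hook's round crown (inner radius 10 mm), 150 mm above the foot on the stick's axis; axes as the stick. From here the hook's slot, 20 mm wide, slants 45 degrees down to +x to the mouth: the bar goes in when the stick is pushed along its own (+1, 0, -1) direction. The bar meets the crown 4 mm beyond this point; the stick hangs upright with the bar's axis 4 mm above it
- stick_mouth (a point): Point on the slot's centre line 41 mm out from stick_crown (29 mm towards +x, 29 mm down), just outside the gate: where the axis of a 12 mm bar is when it first touches the shut gate. The nose above the mouth flares out a little. After snapping shut and pulling back, the bar bears on the shut gate from inside with its axis about 23 mm out from stick_crown
- stick_grip (a point): Middle of the wooden grip on top of the stick, 195 mm above the foot; grip 26 mm (stick x) by 20 mm (stick y), 50 mm tall; axes as the stick
- gate (a joint): Sprung gate across the hook's mouth, 6 mm round steel, rad: 0 shut against the nose, grows to at most 1.6 as it is pushed in towards the crown, never opens outward. The spring gives 0.09 N m shut, 0.17 wide open: pushing the bar in takes about 5 to 15 N. The gate flicks shut once the bar's axis is within about 5 mm of stick_crown
- holder: Plywood block 100 (x) x 75 (y) x 58 mm tall, fixed to the bench, with a slot 43 (x) x 19 (y) mm, 48 mm deep, in its top in which the stick stands with its axes along the block's; origin: centre of underside
- slim_hoop: Steel hoop fixed to the bench: base plate 60 (x) x 170 (y) x 8 mm, two posts 18 mm thick, 130 mm apart and 198 mm tall, and a level bar 12 mm in diameter along its y between them, clamped in slots in the posts, its axis anywhere from 179 to 191 mm above the bench. Origin: centre of the underside, x across the bar
- slim_hoop_bar (a point): Middle of the posts' slots, 185 mm above the bench: the slim bar's axis is straight above or below it, clamped by up to 6 mm higher or lower. How much this time is not given: find it by feel or by eye. It stays put under the loads of this job. y along the bar (112 mm free between the posts), z up
- thick_hoop: The same hoop but with a bar 28 mm in diameter, too thick for the hook; origin: centre of underside
- glue: Bystander: white glue bottle, 60 mm wide, 160 mm tall
- tape: Bystander: boxy tape measure, 66 x 34 x 60 mm
- square: Bystander: try square, 210 mm long, wooden stock and steel blade, flat
- offcut: Bystander: pale wood offcut 60 x 110 x 35 mm
- sander: Bystander: cork sanding block 70 x 120 x 40 mm
- screwpot: Bystander: steel cup 80 mm wide, 60 mm tall
- pencil: Bystander: flat carpenter's pencil 160 mm long
- driver: Bystander: screwdriver with wooden handle, 220 mm long
Things that resemble listed ones, but are neither listed nor needed, are in the scene too. What is shaped like the slim_hoop but purple or yellow is not meant.

How it is judged:
On the way, in this order (a step that is already met when the one before it is completed fails the run):
1. the stick is lifted clear of its block (z of stick in the frame of holder above 0.062 m and contact force between stick and holder below 0.1 N), for 0.1 s.
2. the slim bar presses the gate in (value of joint gate above 0.4 rad and contact force between stick and slim_hoop above 1 N), for 0.05 s.
3. the gate is shut with the slim bar inside the hook (value of joint gate below 0.12 rad and x of stick_crown in the frame of slim_hoop_bar between -0.012 and 0.012 m and z of stick_crown in the frame of slim_hoop_bar between -0.018 and 0.014 m and y of stick_crown in the frame of slim_hoop_bar between -0.05 and 0.05 m), for 0.1 s.
4. the stick is pulled back so that the bar bears on the shut gate with more than 7 N (value of joint gate below 0.15 rad and contact force between stick and slim_hoop above 7 N and z of stick_crown in the frame of slim_hoop_bar between 0.006 and 0.028 m and x of stick_crown in the frame of slim_hoop_bar between -0.024 and 0.024 m), for 0.3 s.
At the end, for the whole second after the job is handed in: The released stick hangs from the slim bar: bar in the crown (stick_crown within 6 mm of its axis across, 14 mm below to 6 mm above slim_hoop_bar, within 50 mm of the bar's middle), gate shut (under 0.12 rad), upright within 0.2 rad, nearly still (under 0.05 m/s, 0.6 rad/s), its weight on the bar (value of joint gate below 0.12 rad and x of stick_crown in the frame of slim_hoop_bar between -0.006 and 0.006 m and z of stick_crown in the frame of slim_hoop_bar between -0.014 and 0.006 m and y of stick_crown in the frame of slim_hoop_bar between -0.05 and 0.05 m and angle between stick's own z axis and vertical below 0.2 rad and linear speed of stick below 0.05 m/s and angular speed of stick below 0.6 rad/s and contact force between stick and slim_hoop above 0.3 N); the robot touches nothing.
It fails at once if the stick or its gate presses on the slim hoop with more than 35 N (all contacts added up) (contact force between stick and slim_hoop above 35 N).
It fails at once if a bystander is moved more than 20 mm (distance of any of glue, tape, square, offcut, sander, screwpot, pencil, driver from where it was at the start of the episode above 0.02 m).
It also fails if it takes over 72 s, if anything falls off the work surface, if the arm or the gripper's body presses on something with over 40 N, if the wrist force passes 120 N, or if a joint passes its speed limit or range.

## Working session

There is one attempt and no reset: what is moved stays moved. The work goes in short steps, Python scripts to look and compute and a tool call to move; the robot and the scene stay as the last step left them, time stands still between calls to the robot, and variables do not carry over. Pictures are saved under pics/ and viewed, about 8 in all and at most 12, crops included, and the job is handed in when it is done.

Besides the shell and the picture viewer there is one more tool, called as name(argument=value, ...) on one line, values as JSON. drive_tool: Moves the arm, as the interface text tells. Its arguments: {"type":"object","properties":{"motion":{"type":"array"}},"required":["motion"]}

```bash
mkdir -p pics; ls
python3 - <<'E'
from cell import monitor, viewer, ticket, arm
import cv2
s=monitor.sense();print({k:s[k] for k in('time','position','orientation','gripper_width','contact_force')})
print(arm.pinch_z)
for n in('scene','side','wrist'):
    print(n,viewer.camera_model(n)); cv2.imwrite(f'pics/{n}0.png',cv2.cvtColor(viewer.get_image(n),cv2.COLOR_RGB2BGR))
E
```

```text
pics
{'time': 0.0, 'position': array([0.2237777 , 0.60951777, 0.22566326]), 'orientation': array([ 0.12305705,  0.6963486 , -0.12439859,  0.6960464 ]), 'gripper_width': 0.09178139832640098, 'contact_force': array([-0.38742378,  0.21205416,  0.14078473])}
0.0188
scene {'camera_matrix': array([[516.35938704,   0.        , 321.30907571],
       [  0.        , 516.35938704, 201.07349955],
       [  0.        ,   0.        ,   1.        ]]), 'k1': -0.1135591806243233, 'origin': array([ 1.37445453, -0.57742115,  0.93753642]), 'attitude': array([ 0.78636558,  0.42360261, -0.22209612, -0.39097739])}
side {'camera_matrix': array([[447.90234906,   0.        , 316.63670565],
       [  0.        , 447.90234906, 195.41998083],
       [  0.        ,   0.        ,   1.        ]]), 'k1': -0.05277723273657368, 'origin': array([0.36599099, 1.00434872, 1.00539193]), 'attitude': array([-0.04383236,  0.90866381, -0.41442919,  0.02563697])}
wrist {'camera_matrix': array([[277.05873769,   0.        , 318.39781561],
       [  0.        , 277.05873769, 196.69151724],
       [  0.        ,   0.        ,   1.        ]]), 'k1': -0.004441714785458127, 'origin': array([0.15448035, 0.63481215, 0.3837664 ]), 'attitude': array([0.81188659, 0.56773425, 0.07716629, 0.11208638])}
```

View pics/scene0.png

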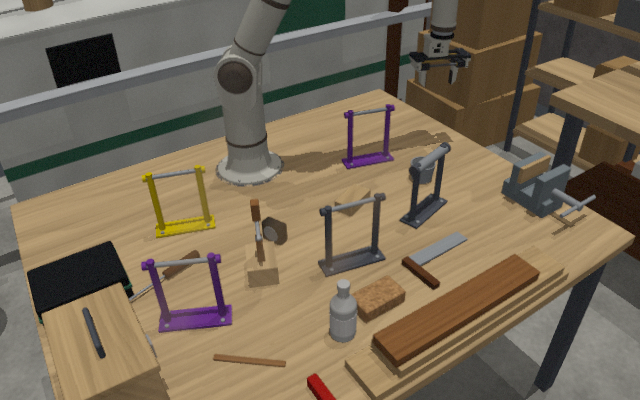

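View pics/side0.png

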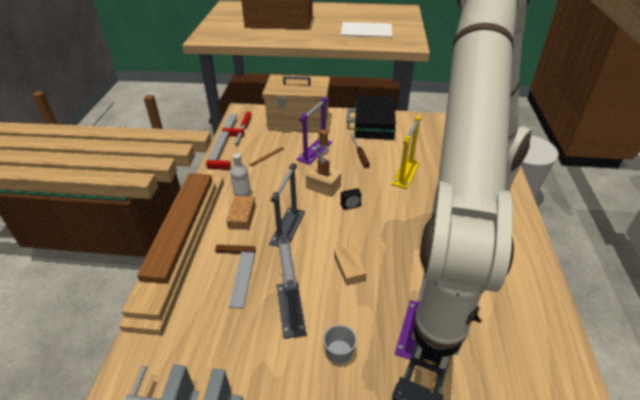

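Candidates for the slim hoop, in scene pixels:
- Grey hoop at (352,235): thin bar, so this is my choice.
- Grey hoop at (427,185): thick bar.
- Purple hoops at (190,295) and (368,140), and the yellow one at (182,205): decoys by colour.

The stick is at (258,240) in its block. I'll check both in enlarged crops.

Run:
```python
import cv2
a=cv2.imread('pics/scene0.png')[182:292,235:395]; cv2.imwrite('pics/c1.png',cv2.resize(a,None,fx=5,fy=5,interpolation=cv2.INTER_CUBIC))
a=cv2.imread('pics/side0.png')[120:250,260:380]; cv2.imwrite('pics/c2.png',cv2.resize(a,None,fx=4.6,fy=4.6,interpolation=cv2.INTER_CUBIC))
```

```text
(no output)
```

View pics/c1.png

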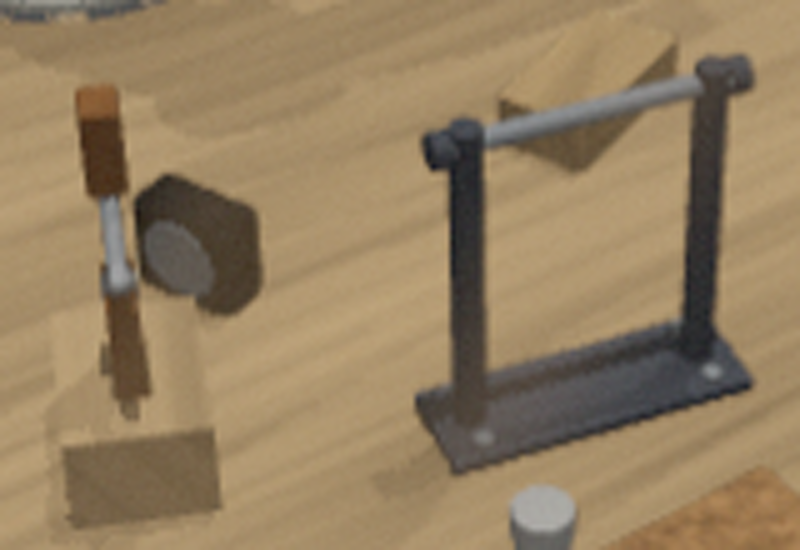

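View pics/c2.png

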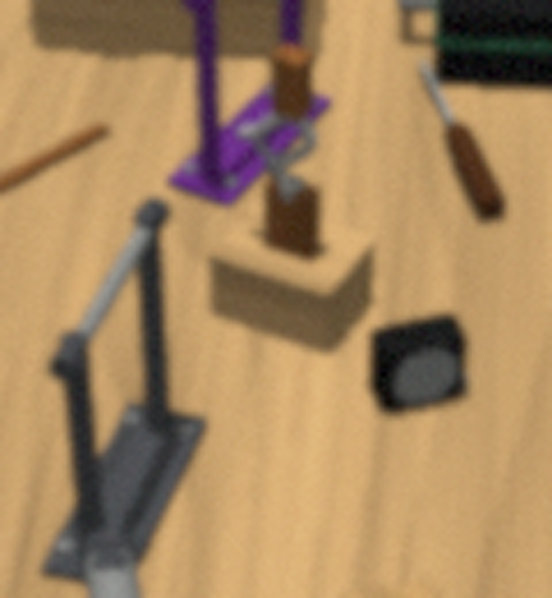

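c1: stick grip top is at crop (98,97), the block's front-top edge runs (62,443)-(215,430), and the slim hoop has a thin bar with base corners (417,397), (457,472) and (750,383). c2 shows the hook in profile, with its loop spreading to both sides, so the mouth direction needs a closer look.

```bash
cat > h.py <<'E'
import numpy as np, cv2
from scipy.spatial.transform import Rotation as R
from cell import monitor, viewer, ticket, arm
def ray(m,p):
    p=np.array(p,float).reshape(-1,1,2)
    D=np.array([m['k1'],0,0,0,0]);n=cv2.undistortPoints(p,m['camera_matrix'],D)[:,0]
    return R.from_quat(m['attitude']).apply(np.c_[n,np.ones(len(n))])
def onz(m,p,z):
    d=ray(m,p);return m['origin']+d*((np.array(z)-m['origin'][2])/d[:,2])[:,None]
def proj(m,P):
    c=R.from_quat(m['attitude']).inv().apply(np.atleast_2d(P)-m['origin'])
    return cv2.projectPoints(c,np.zeros(3),np.zeros(3),m['camera_matrix'],np.array([m['k1'],0,0,0,0]))[0][:,0]
def tri(ms,ps):
    A=0;b=0
    for m,p in zip(ms,ps):
        d=ray(m,p)[0];d/=np.linalg.norm(d);Q=np.eye(3)-np.outer(d,d);A=A+Q;b=b+Q@m['origin']
    return np.linalg.solve(A,b)
def snap(n,f):
    m=viewer.camera_model(n);i=cv2.cvtColor(viewer.get_image(n),cv2.COLOR_RGB2BGR)
    cv2.imwrite(f,i);return m,i
E
python3 - <<'E'
from h import *
np.set_printoptions(precision=4,suppress=True)
S=viewer.camera_model('scene');T=viewer.camera_model('side')
cs=lambda l:[(235+(u+.5)/5-.5,182+(v+.5)/5-.5) for u,v in l]
ct=lambda l:[(260+(u+.5)/4.6-.5,120+(v+.5)/4.6-.5) for u,v in l]
print('block top S',onz(S,cs([(62,443),(215,430)]),[.058]*2)[:,:2].tolist())
print('block top T',onz(T,ct([(212,249),(328,291),(374,240),(250,210)]),[.058]*4))
print('base S',onz(S,cs([(417,397),(457,472),(750,383)]),[.008,.008,.008]))
print('base T',onz(T,ct([(45,568),(205,422),(135,408)]),[.008]*3))
print('bolts S',onz(S,cs([(483,437),(712,371)]),[.01]*2))
print('grip top',tri([S,T],[cs([(98,97)]),ct([(293,52)])]))
print('posttop', tri([S,T],[cs([(465,125)]),ct([(152,208)])]),tri([S,T],[cs([(712,62)]),ct([(70,345)])]))
print('bar ends',tri([S,T],[cs([(484,137)]),ct([(147,230)])]),tri([S,T],[cs([(700,89)]),ct([(85,333)])]))
E
```

```text
block top S [[0.5053047247973601, -0.25090295388893297], [0.5388859253057885, -0.18402572139811668]]
block top T [[ 0.5346 -0.1907  0.058 ]
 [ 0.4449 -0.1493  0.058 ]
 [ 0.4153 -0.2122  0.058 ]
 [ 0.5115 -0.241   0.058 ]]
base S [[ 0.5287 -0.0615  0.008 ]
 [ 0.5866 -0.0744  0.008 ]
 [ 0.6178  0.0894  0.008 ]]
base T [[ 0.6128  0.0937  0.008 ]
 [ 0.5248 -0.0561  0.008 ]
 [ 0.5765 -0.0662  0.008 ]]
bolts S [[ 0.5746 -0.0506  0.01  ]
 [ 0.6009  0.0771  0.01  ]]
grip top [ 0.4753 -0.1981  0.2285]
posttop [ 0.5549 -0.0487  0.1996] [0.5826 0.0824 0.1966]
bar ends [ 0.557  -0.039   0.1893] [0.5818 0.0688 0.1896]
```

```bash
cat >> h.py <<'E'
np.set_printoptions(precision=4,suppress=True)
def pose():
    s=monitor.sense();return np.array(s['position']),R.from_quat(s['orientation']),s
def down(yaw): # tool x down, tool y (jaw) horizontal at yaw
    y=np.array([np.cos(yaw),np.sin(yaw),0]);x=np.array([0,0,-1.]);return R.from_matrix(np.c_[x,y,np.cross(x,y)])
def go(P,yaw=None):
    p,q,s=pose();d=q.inv().apply(np.array(P)-p)*100
    r=np.zeros(3) if yaw is None else (q.inv()*down(yaw)).as_rotvec()
    print('shift cm',d,'turn',r,'deg',np.degrees(np.linalg.norm(r)))
E
python3 - <<'E'
from h import *
p,q,s=pose();print(p,'\n',q.as_matrix(),s['joint_positions'])
for y in (-25,155): go([.45,.2,.36],np.radians(y))
E
```

```text
[0.2238 0.6097 0.2259] 
 [[-0.0006  0.3446  0.9388]
 [-0.0014  0.9388 -0.3446]
 [-1.     -0.0015 -0.0001]] [-0.9558  0.5016 -0.4269  1.5512  0.2208  1.1383 -0.2103]
shift cm [-13.3654 -30.6856  35.3482] turn [1.6553 0.0012 0.0012] deg 94.84424166051562
shift cm [-13.3654 -30.6856  35.3482] turn [-1.4862 -0.0012  0.0011] deg 85.15582202527862
```

drive_tool(motion=[[[-13,0,0,0,0,0,1],[-13,0,0,0,0,0,1],[-13,0,0,0,0,0,1],[-13,0,0,0,0,0,1]]])

```text
time: 0.48
position: [0.2244, 0.6135, 0.3655]
orientation: [0.128, 0.696, -0.119, 0.697]
contact_force: [0.6, 0.2, 1.3]
gripper_width: 0.0917
```

drive_tool(motion=[[[0,-2.5,3,0,0,0,1],[0,-5,6,0,0,0,1],[0,-7.5,9,0,0,0,1],[0,-10,12,0,0,0,1]]])

```text
time: 0.82
position: [0.3026, 0.4733, 0.3562]
orientation: [0.123, 0.696, -0.124, 0.696]
contact_force: [-0.1, 0.7, -0.6]
gripper_width: 0.092
```

drive_tool(motion=[[[0,-2.5,3,0,0,0,1],[0,-5,6,0,0,0,1],[0,-7.5,9,0,0,0,1],[0,-10,12,0,0,0,1]]])

```text
time: 1.15
position: [0.3808, 0.3378, 0.3565]
orientation: [0.124, 0.696, -0.124, 0.696]
contact_force: [-0.0, 0.8, -0.3]
gripper_width: 0.0917
```

drive_tool(motion=[[[0,-2.5,3,0,0,0,1],[0,-5,6,0,0,0,1],[0,-7.5,9,0,0,0,1],[0,-10,12,0,0,0,1],[0,-10,12,0,0,0,1]]])

```text
time: 1.57
position: [0.4627, 0.1955, 0.3563]
orientation: [0.127, 0.695, -0.129, 0.696]
contact_force: [1.3, -1.6, 0.8]
gripper_width: 0.0918
```

Run:
```python
from h import *
p,q,s=pose();print(s['time'],p,s['joint_positions'])
a=np.radians(-24.6)
print(viewer.camera_model('wrist')['origin']-p, q.inv().apply(viewer.camera_model('wrist')['origin']-p),(q.inv()*R.from_quat(viewer.camera_model('wrist')['attitude'])).as_matrix())
go([.475,-.198,.32],a); go([.475+.06*np.cos(a+1.57),-.198+.06*np.sin(a+1.57),.32],a)
```

```text
1.5667 [0.4627 0.1955 0.3563] [-0.301   0.1027 -0.1688  1.7478  0.0226  1.293   0.7316]
[-0.0694  0.0265  0.1578] [-0.158  -0.0005 -0.0738] [[ 0.0002 -0.2697  0.963 ]
 [ 1.      0.0012  0.0001]
 [-0.0012  0.963   0.2697]]
shift cm [  3.7978 -36.3153  15.1519] turn [1.636  0.0051 0.0001] deg 93.7387329385327
shift cm [  3.7789 -30.3284  15.548 ] turn [1.636  0.0051 0.0001] deg 93.7387329385327
```

drive_tool(motion=[[[0,-3,1.5,0.11,0,0,1],[0,-6,3,0.22,0,0,1],[0,-9,4.5,0.33,0,0,1],[0,-12,6,0.44,0,0,1],[0,-15,7.5,0.55,0,0,1]]])

```text
time: 1.98
position: [0.4769, 0.0366, 0.3565]
orientation: [0.31, 0.636, -0.31, 0.636]
contact_force: [1.4, 0.4, 0.1]
gripper_width: 0.0919
```

drive_tool(motion=[[[0,0,0,0.11,0,0,1],[0,0,0,0.22,0,0,1],[0,0,0,0.33,0,0,1],[0,0,0,0.44,0,0,1],[0,0,0,0.55,0,0,1]]])

```text
time: 2.4
position: [0.477, 0.038, 0.3564]
orientation: [0.471, 0.528, -0.471, 0.527]
contact_force: [-0.2, 0.1, 0.4]
gripper_width: 0.0916
```

drive_tool(motion=[[[0,0,0,0.11,0,0,1],[0,0,0,0.22,0,0,1],[0,0,0,0.33,0,0,1],[0,0,0,0.44,0,0,1],[0,0,0,0.54,0,0,1]]])

```text
time: 2.82
position: [0.477, 0.0381, 0.3563]
orientation: [-0.594, -0.383, 0.595, -0.383]
contact_force: [0.4, -0.2, -0.3]
gripper_width: 0.0918
```

Run:
```python
from h import *
p,q,s=pose();print(s['time'],p,s['joint_positions'])
a=np.radians(-24.6)
go([.513,-.116,.24],a)
```

```text
2.8167 [0.477  0.0381 0.3563] [-0.1621  0.0507  0.0274  1.8032 -0.0015  1.2882 -0.5607]
shift cm [11.6327  9.6564 12.5411] turn [0.003  0.0003 0.0004] deg 0.17542963238913792
```

drive_tool(motion=[[[0,2,3,0,0,0,1],[0,5,6,0,0,0,1],[0,8,9,0,0,0,1],[0,9.7,12.5,0,0,0,1],[4,9.7,12.5,0,0,0,1]]])

```text
time: 3.23
position: [0.5189, -0.1269, 0.3232]
orientation: [0.598, 0.376, -0.593, 0.386]
contact_force: [2.6, -1.2, 1.0]
gripper_width: 0.0917
```

drive_tool(motion=[[[3,0,0,0,0,0,1],[6,0,0,0,0,0,1],[7.6,0,0,0,0,0,1],[7.6,0,0,0,0,0,1]]])

```text
time: 3.57
position: [0.5115, -0.1151, 0.2363]
orientation: [-0.591, -0.386, 0.596, -0.383]
contact_force: [-0.5, 0.8, -0.2]
gripper_width: 0.092
```

Run:
```python
from h import *
m,i=snap('wrist','pics/w1.png')
print(pose()[0],m['origin'],m['attitude'],proj(m,[[.476,-.198,.218],[.476,-.198,.14],[.476,-.198,.058]]))
```

```text
[ 0.5131 -0.1153  0.2387] [ 0.5413 -0.049   0.3941] [ 0.9689 -0.2058 -0.0326  0.1336] [[321.7061 337.3191]
 [321.4599 280.4716]
 [321.3088 245.6841]]
```

View pics/w1.png

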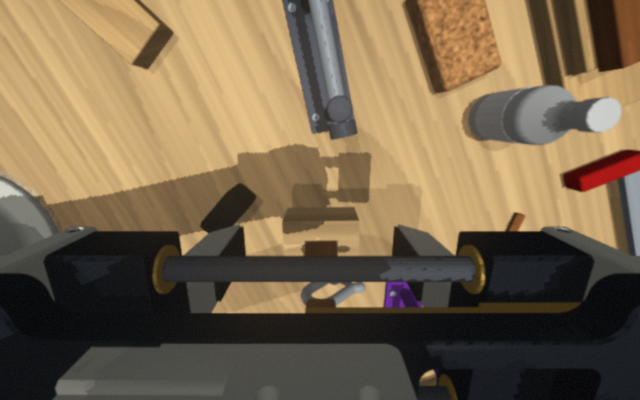

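Run:
```python
import cv2
a=cv2.imread('pics/w1.png')[235:320,265:405]; cv2.imwrite('pics/w1c.png',cv2.resize(cv2.convertScaleAbs(a,alpha=1.5),None,fx=5,fy=5,interpolation=cv2.INTER_CUBIC))
```

```text
(no output)
```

View pics/w1c.png

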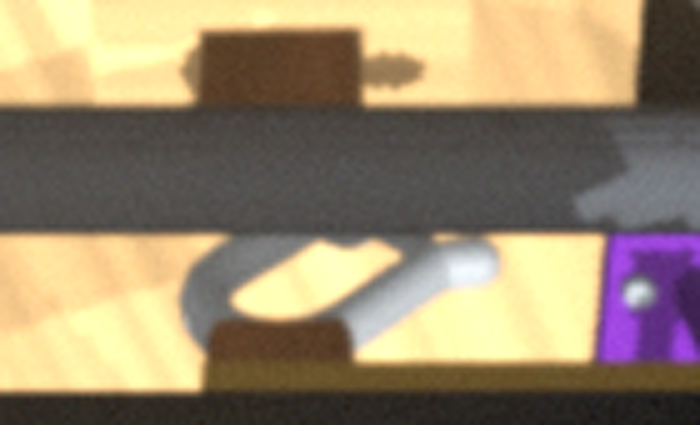

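The hook's rounded back is on the left of the crop at (200,300) and its nose is on the right at (470,262). The mouth therefore faces the tool's +y, so stick x has a yaw of about -25°. Next is the grasp.

Run:
```python
from h import *
go([.4758,-.198,.182],np.radians(-24.6))
```

```text
shift cm [ 5.6853 -0.0034  9.0643] turn [0.0086 0.0014 0.0045] deg 0.5603573357793962
```

drive_tool(motion=[[[-2,0,0,0,0,0,1],[-3,0,3,0,0,0,1],[-3,0,6,0,0,0,1],[-3,0,9,0.008,0,0.004,1],[-3,0,9.1,0.008,0,0.004,1]]])

```text
time: 4.03
position: [0.4757, -0.2057, 0.2733]
orientation: [0.597, 0.377, -0.596, 0.383]
contact_force: [0.0, -0.7, -0.8]
gripper_width: 0.0914
```

Run:
```python
from h import *
go([.4758,-.198,.182],np.radians(-24.6));p,q,s=pose();print(p,s['contact_force'])
m,i=snap('wrist','pics/w2.png'); cv2.imwrite('pics/w2c.png',cv2.resize(i[150:400,170:470],None,fx=2.4,fy=2.4,interpolation=cv2.INTER_CUBIC))
a=np.radians(-24.6);c=np.array([.4758,-.198,.228]);x=np.array([np.cos(a),np.sin(a),0]);y=np.array([-x[1],x[0],0])
print((proj(m,[c+.013*x*i+.01*y*j for i,j in((1,1),(1,-1),(-1,-1),(-1,1))])-[170,150])*2.4)
```

```text
shift cm [ 9.1291 -0.3918 -0.7243] turn [-0.008   0.0027 -0.0083] deg 0.676777237725368
[ 0.4757 -0.2057  0.2733] [ 0.027  -0.7497 -0.8383]
[[389.142  105.3538]
 [388.7259 164.7338]
 [308.6895 165.473 ]
 [307.03   106.0686]]
```

View pics/w2c.png

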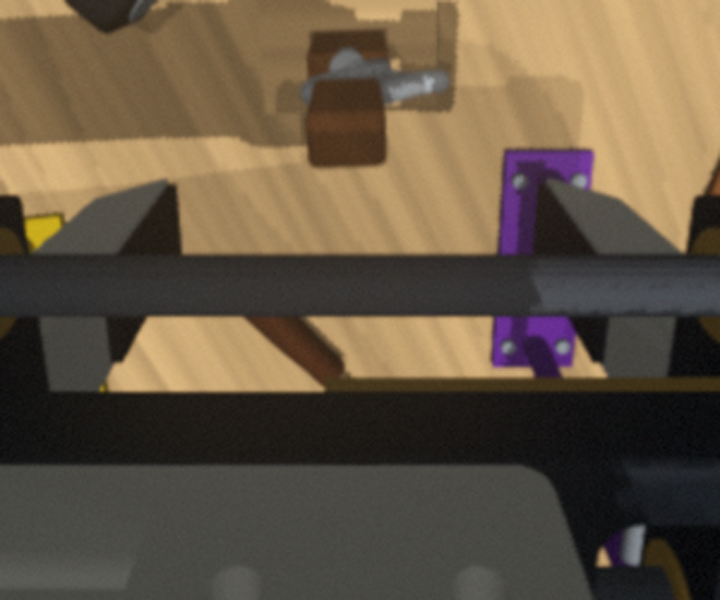

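The grip top in the crop spans (308-386, 110-165), which matches the prediction to about 1 mm. Going down to grasp.

Run:
```python
from h import *
print(pose()[0]);go([.4758,-.198,.182],np.radians(-24.6))
```

```text
[ 0.4769 -0.203   0.2731]
shift cm [ 9.1068 -0.3833 -0.4105] turn [-0.0061  0.0008 -0.0079] deg 0.5716333216827787
```

drive_tool(motion=[[[1,0,0,0,0,0,1],[2,0,0,0,0,0,1],[3,0,0,0,0,0,1],[3,0,0,0,0,0,1],[3,0,0,0,0,0,1]]])

```text
time: 4.5
position: [0.4772, -0.1977, 0.2394]
orientation: [0.595, 0.382, -0.594, 0.383]
contact_force: [0.7, -0.3, 0.3]
gripper_width: 0.0917
```

Run:
```python
from h import *
print(pose()[0]);go([.4758,-.198,.182],np.radians(-24.6))
```

```text
[ 0.4772 -0.1977  0.2394]
shift cm [ 5.7353 -0.1211  0.0818] turn [ 0.0021  0.0003 -0.0011] deg 0.13912361446002353
```

drive_tool(motion=[[[1.5,-0.1,0.1,0,0,0,1],[3,-0.1,0.1,0,0,0,1],[4.5,-0.1,0.1,0,0,0,1],[5.7,-0.1,0.1,0,0,0,1],[5.7,-0.1,0.1,0,0,0,1]]])

```text
time: 4.92
position: [0.4752, -0.1985, 0.1815]
orientation: [-0.595, -0.382, 0.595, -0.382]
contact_force: [-0.5, 0.5, -0.1]
gripper_width: 0.0916
```

drive_tool(motion=[[[0,0,0,0,0,0,1],[0,0,0,0,0,0,0],[0,0,0,0,0,0,0],[0,0,0,0,0,0,0],[0,0,0,0,0,0,0]]])

```text
time: 5.33
position: [0.477, -0.1997, 0.1844]
orientation: [0.596, 0.381, -0.594, 0.384]
contact_force: [-0.1, -0.5, 0.4]
gripper_width: 0.0698
```

drive_tool(motion=[[[0,0,0,0,0,0,0],[0,0,0,0,0,0,0],[0,0,0,0,0,0,0],[0,0,0,0,0,0,0],[0,0,0,0,0,0,0]]])

```text
time: 5.75
position: [0.4765, -0.1995, 0.1837]
orientation: [0.596, 0.381, -0.594, 0.383]
contact_force: [-0.8, -0.6, 0.9]
gripper_width: 0.0361
```

Run:
```python
from h import *
p,q,s=pose();print(p,q.as_matrix(),s)
```

```text
[ 0.4765 -0.1995  0.1837] [[ 0.0036  0.9094 -0.4159]
 [-0.0016 -0.4159 -0.9094]
 [-1.      0.004  -0.0001]] {'time': 5.75, 'joint_positions': array([ 0.1561,  0.2828,  0.2213,  1.9474, -0.0771,  0.9154, -0.0132]), 'joint_vel': array([0.0017, 0.0008, 0.0018, 0.0026, 0.0001, 0.0011, 0.0006]), 'joint_efforts': array([ -0.0002, -41.9515,   2.0915, -25.0375,  -0.0535,   0.0166,
        -0.0005]), 'position': array([ 0.4765, -0.1995,  0.1837]), 'orientation': array([ 0.5957,  0.381 , -0.5942,  0.3833]), 'contact_force': array([-0.8136, -0.573 ,  0.9306]), 'torque': array([-0.1327,  0.0798, -0.0307]), 'gripper_width': 0.0360865199300596}
```

drive_tool(motion=[[[0,0,0,0,0,0,0],[0,0,0,0,0,0,0],[0,0,0,0,0,0,0],[0,0,0,0,0,0,0],[0,0,0,0,0,0,0]]])

```text
time: 6.17
position: [0.4765, -0.1996, 0.1837]
orientation: [0.596, 0.381, -0.594, 0.383]
contact_force: [-0.4, 0.5, 0.4]
gripper_width: 0.0255
```

drive_tool(motion=[[[-0.5,0,0,0,0,0,0],[-1,0,0,0,0,0,0],[-2,0,0,0,0,0,0],[-3.5,0,0,0,0,0,0],[-5,0,0,0,0,0,0]]])

```text
time: 6.58
position: [0.476, -0.1994, 0.2347]
orientation: [0.596, 0.381, -0.594, 0.383]
contact_force: [-0.4, -0.3, -1.7]
gripper_width: 0.0259
```

drive_tool(motion=[[[-2,0,0,0,0,0,0],[-4,0,0,0,0,0,0],[-6,0,0,0,0,0,0],[-7,0,0,0,0,0,0],[-7,0,0,0,0,0,0]]])

```text
time: 7.0
position: [0.4776, -0.2, 0.3069]
orientation: [0.597, 0.379, -0.593, 0.385]
contact_force: [0.2, -0.4, -2.4]
gripper_width: 0.0257
```

Run:
```python
from h import *
p,q,s=pose();print(p,s['gripper_width'],s['contact_force'])
m,i=snap('side','pics/s1.png')
j=snap('scene','pics/s1b.png')[1]
cv2.imwrite('pics/s1c.png',np.hstack([cv2.resize(i[60:200,255:375],(480,560),interpolation=cv2.INTER_CUBIC),cv2.resize(j[120:280,230:310],(280,560),interpolation=cv2.INTER_CUBIC)]))
```

```text
[ 0.4776 -0.2     0.3069] 0.025716067340051153 [ 0.1619 -0.3979 -2.4192]
```

View pics/s1c.png

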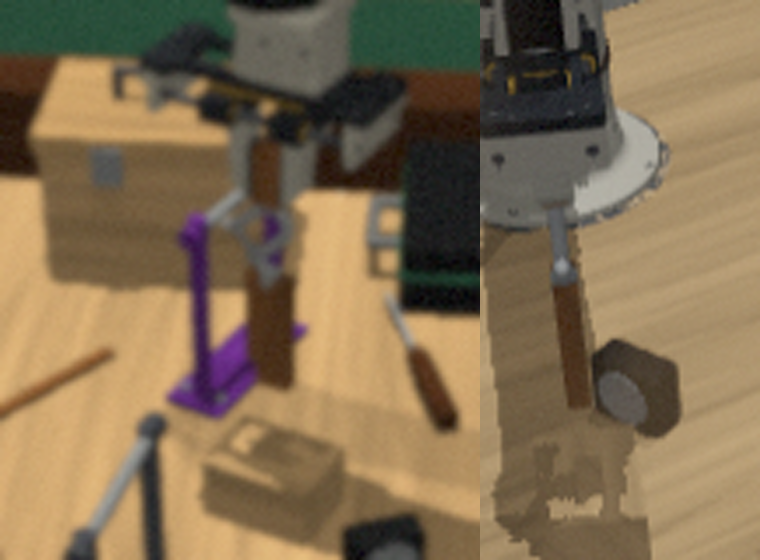

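Run:
```python
from h import *
from scipy.optimize import least_squares
S=viewer.camera_model('scene');T=viewer.camera_model('side')
cs=lambda l:np.array([(235+(u+.5)/5-.5,182+(v+.5)/5-.5) for u,v in l])
ct=lambda l:np.array([(260+(u+.5)/4.6-.5,120+(v+.5)/4.6-.5) for u,v in l])
def W(th,L):
    c,s=np.cos(th[2]),np.sin(th[2]);L=np.atleast_2d(L);return np.c_[th[0]+c*L[:,0]-s*L[:,1],th[1]+s*L[:,0]+c*L[:,1],L[:,2]]
B=lambda x,y:(x,y,.008)
sL=[B(-.03,-.085),B(.03,-.085),B(.03,.085)];sP=cs([(417,397),(457,472),(750,383)])
tL=[B(.03,.085),B(-.03,-.085),B(.03,-.085)];tP=ct([(45,568),(205,422),(135,408)])
def line(m,th,pts):
    q=proj(m,W(th,[[0,-.056,th[3]],[0,.056,th[3]]]));d=q[1]-q[0];n=np.array([-d[1],d[0]])/np.linalg.norm(d);return (pts-q[0])@n
def f(th):
    return np.r_[(proj(S,W(th,sL))-sP).ravel(),(proj(T,W(th,tL))-tP).ravel(),line(S,th,cs([(484,137),(600,110),(700,89)])),line(T,th,ct([(147,230),(85,333)]))]
r=least_squares(f,[.57,.017,-.2,.187]);print(r.x,np.degrees(r.x[2]));print(r.fun)
for k in ('S','T'):
    g=lambda th:np.r_[f(th)[:12],f(th)[12:15] if k=='S' else f(th)[15:]]
    print(k,least_squares(g,r.x).x)
```

```text
[ 0.5699  0.0165 -0.2002  0.1865] -11.473460240404078
[-0.8411 -1.1917 -0.3657 -1.2347  0.9542 -0.9918 -1.1312 -0.0423  0.5214
 -0.9541 -1.4796 -1.4484 -0.6419 -0.1493  0.7165 -0.3607  0.1488]
S [ 0.57    0.0164 -0.1985  0.1867]
T [ 0.57    0.0164 -0.1957  0.1857]
```

drive_tool(motion=[[[0,0,0,-0.06,0,0,0],[0,0,0,-0.12,0,0,0],[0,0,0,-0.18,0,0,0],[0,0,0,-0.23,0,0,0],[0,0,0,-0.23,0,0,0]]])

```text
time: 7.52
position: [0.4751, -0.1989, 0.3019]
orientation: [-0.547, -0.448, 0.547, -0.449]
contact_force: [0.4, -0.4, -1.5]
gripper_width: 0.026
```

```bash
cat >> h.py <<'E'
YAW=np.radians(-11.47);H=np.array([np.cos(YAW),np.sin(YAW),0]);Z=np.array([0,0,1.])
PB=np.array([.570,.0165,.186]);U=(H-Z)/2**.5;N=(H+Z)/2**.5
def tcp(d,zo=.0237,n=0): return PB-d*U+n*N+zo*Z   # TCP with bar d out along slot
def dn():  # present d, n, lateral
    p,q,s=pose();e=p-.0237*Z-PB
    f=s['contact_force'];w=np.cross(Z,H)
    print('t',s['time'],'d',-e@U*1e3,'n',e@N*1e3,'lat',e@w*1e3,'F_u',f@U,'F_n',f@N,'F_w',f@w,'w',s['gripper_width'])
E
python3 - <<'E'
from h import *
print(pose()[0],pose()[1].as_matrix());go([.465,-.05,.30],YAW);go(tcp(.075),YAW);dn()
E
```

```text
[ 0.4751 -0.1989  0.3019] [[ 0.0005  0.9806 -0.1959]
 [-0.0007 -0.1959 -0.9806]
 [-1.      0.0007  0.0006]]
shift cm [  0.1802  -3.9092 -14.4069] turn [ 0.003   0.0006 -0.0007] deg 0.18065110310651447
shift cm [  3.9044  -0.221  -23.0031] turn [ 0.003   0.0006 -0.0007] deg 0.18065110310651447
t 7.5167 d 100.66606638426111 n 29.740558689821373 lat -230.00018088947576 F_u 1.397444913075962 F_n -0.6849155725550156 F_w -0.34670328541055945 w 0.025954114824638316
```

drive_tool(motion=[[[0,-1,-2,0,0,0,0],[0,-2,-5,0,0,0,0],[0,-3,-8,0,0,0,0],[0,-3,-11,0,0,0,0],[0,-3,-14,0,0,0,0]]])

```text
time: 7.93
position: [0.4732, -0.0549, 0.3025]
orientation: [0.548, 0.446, -0.548, 0.448]
contact_force: [-0.4, -0.5, -1.8]
gripper_width: 0.0257
```

drive_tool(motion=[[[0,0,-3,0,0,0,0],[0,0,-6,0,0,0,0],[0.5,0.5,-8,0,0,0,0],[1,1,-9,0,0,0,0],[1.5,1.5,-9,0,0,0,0]]])

```text
time: 8.35
position: [0.5069, 0.0316, 0.2871]
orientation: [0.547, 0.448, -0.546, 0.45]
contact_force: [-0.1, -0.4, -1.3]
gripper_width: 0.0262
```

drive_tool(motion=[[[0.5,0.3,0,0,0,0,0],[1,0.6,0,0,0,0,0],[1.5,0.9,0,0,0,0,0],[2,1.2,0,0,0,0,0],[2,1.2,0,0,0,0,0]]])

```text
time: 8.77
position: [0.5185, 0.0252, 0.2672]
orientation: [0.548, 0.446, -0.548, 0.448]
contact_force: [-0.4, 0.6, -2.0]
gripper_width: 0.0261
```

drive_tool(motion=[[[0,0,0,0,0,0,0],[0,0,0,0,0,0,0],[0,0,0,0,0,0,0]]])

```text
time: 9.02
position: [0.5188, 0.0266, 0.2689]
orientation: [0.548, 0.446, -0.546, 0.449]
contact_force: [0.1, -0.1, -1.4]
gripper_width: 0.0263
```

Run:
```python
from h import *
dn();go(tcp(.075),YAW)
m,i=snap('side','pics/s2.png');n,j=snap('scene','pics/s2b.png')
k,l=snap('wrist','pics/s2w.png')
p=pose()[0]
print(proj(m,[p,p-.0237*Z,PB]),proj(n,[p,p-.0237*Z,PB]),proj(k,[PB]))
cv2.imwrite('pics/s2c.png',np.hstack([cv2.resize(i[110:250,255:345],(360,560),interpolation=cv2.INTER_CUBIC),cv2.resize(j[140:280,300:400],(400,560),interpolation=cv2.INTER_CUBIC)]))
```

```text
t 9.0167 d 78.73041826003737 n 4.947809862961171 lat -0.29833181500027406 F_u 1.1215094762691429 F_n -0.9153788862289933 F_w -0.0688098729008184 w 0.026306042958645054
shift cm [ 0.6132 -0.0888 -0.0303] turn [ 0.001   0.0007 -0.0045] deg 0.2649280451765343
[[299.9402 162.4223]
 [300.2341 169.2703]
 [283.849  182.4008]] [[344.3699 164.7891]
 [344.2916 173.0319]
 [352.7291 204.4236]] [[376.7132 201.599 ]]
```

View pics/s2c.png

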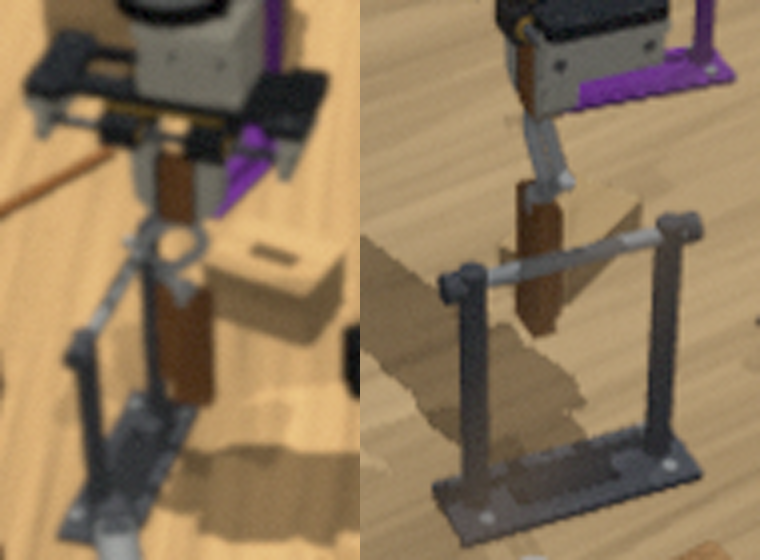

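The projected bar midpoint and crown match the picture (side crop bar (115,290) and ring centre (180,243); scene crop bar (571,260)) to about 1-2 mm. Next I approach along the slot line.

Run:
```python
from h import *
dn();go(tcp(.055),YAW);go(tcp(.046),YAW)
```

```text
t 9.1667 d 78.74490276557003 n 4.937948407260085 lat -0.13853428743341462 F_u 1.3732825382589682 F_n -1.2275072830289164 F_w 0.2002018723155566 w 0.025834928328869158
shift cm [ 2.0342  1.3207 -0.0133] turn [ 0.0013  0.0006 -0.0045] deg 0.272559352661893
shift cm [ 2.6734  1.9542 -0.0129] turn [ 0.0013  0.0006 -0.0045] deg 0.272559352661893
```

drive_tool(motion=[[[0.6,0.1,0,0,0,0,0],[1.1,0.4,0,0,0,0,0],[1.6,0.9,0,0,0,-0.004,0],[2.0,1.3,0,0,0,-0.004,0],[2.0,1.3,0,0,0,-0.004,0]]])

```text
time: 9.58
position: [0.5319, 0.0236, 0.2471]
orientation: [-0.546, -0.448, 0.548, -0.448]
contact_force: [0.1, -0.4, -1.4]
gripper_width: 0.0257
```

drive_tool(motion=[[[0.2,0.2,0,0,0,0,0],[0.4,0.4,0,0,0,0,0],[0.6,0.6,0,0,0,0,0],[0.6,0.6,0,0,0,0,0],[0.6,0.6,0,0,0,0,0]]])

```text
time: 10.0
position: [0.5374, 0.0228, 0.2424]
orientation: [-0.547, -0.448, 0.548, -0.448]
contact_force: [0.1, 0.7, -1.4]
gripper_width: 0.0259
```

Run:
```python
from h import *
dn();go(tcp(.041),YAW)
```

```text
t 10.0 d 46.6295825744886 n -0.3271167023233675 lat -0.29351754029781435 F_u 0.9970819444746765 F_n -1.0327772942947917 F_w 0.6652657039313121 w 0.025856883485070453
shift cm [ 0.3748  0.4214 -0.0292] turn [0.0012 0.001  0.0004] deg 0.0882914556555962
```

drive_tool(motion=[[[0.1,0.1,0,0,0,0,0],[0.2,0.2,0,0,0,0,0],[0.3,0.3,0,0,0,0,0],[0.3,0.3,0,0,0,0,0]]])

```text
time: 10.33
position: [0.5404, 0.0223, 0.2394]
orientation: [-0.547, -0.448, 0.547, -0.448]
contact_force: [0.6, 0.4, -1.8]
gripper_width: 0.026
```

drive_tool(motion=[[[0.1,0.1,0,0,0,0,0],[0.2,0.2,0,0,0,0,0],[0.3,0.3,0,0,0,0,0],[0.3,0.3,0,0,0,0,0]]])

```text
time: 10.67
position: [0.5428, 0.0218, 0.2366]
orientation: [-0.547, -0.448, 0.548, -0.448]
contact_force: [-4.6, -0.7, 4.5]
gripper_width: 0.0262
```

Run:
```python
from h import *
dn()
```

```text
t 10.6667 d 38.64405194145578 n -0.5944683737990136 lat -0.18913250059210537 F_u -6.287047480941493 F_n 0.11630214828109671 F_w -1.564367950381986 w 0.026165552926016005
```

drive_tool(motion=[[[0.1,0.1,0,0,0,0,0],[0.2,0.2,0,0,0,0,0],[0.3,0.3,0,0,0,0,0],[0.3,0.3,0,0,0,0,0]]])

```text
time: 11.0
position: [0.5447, 0.0217, 0.233]
orientation: [-0.546, -0.449, 0.548, -0.447]
contact_force: [-5.8, 2.4, 2.8]
gripper_width: 0.0261
```

drive_tool(motion=[[[0.1,0.1,0,0,0,0,0],[0.2,0.2,0,0,0,0,0],[0.3,0.3,0,0,0,0,0],[0.3,0.3,0,0,0,0,0]]])

```text
time: 11.33
position: [0.5467, 0.0212, 0.2292]
orientation: [-0.545, -0.449, 0.549, -0.447]
contact_force: [-6.8, 2.2, 0.5]
gripper_width: 0.0258
```

Run:
```python
from h import *
dn();go(tcp(0),YAW)
```

```text
t 11.3333 d 30.62577691138304 n -3.003383748479033 lat -0.0008172167366353763 F_u -5.389233884643858 F_n -4.624384800985917 F_w 0.847180517028031 w 0.02580546273250818
shift cm [1.9394 2.3892 0.0016] turn [0.0018 0.0013 0.0058] deg 0.3549378865077794
```

drive_tool(motion=[[[0.0,0.2,0,0,0,0,0],[0.1,0.4,0,0,0,0,0],[0.1,0.5,0,0,0,0,0],[0.1,0.5,0,0,0,0,0]]])

```text
time: 11.67
position: [0.5502, 0.0205, 0.2272]
orientation: [-0.544, -0.45, 0.55, -0.446]
contact_force: [-8.0, 2.3, -1.4]
gripper_width: 0.0261
```

drive_tool(motion=[[[0.1,0.1,0,0,0,0,0],[0.2,0.2,0,0,0,0,0],[0.3,0.3,0,0,0,0,0],[0.3,0.3,0,0,0,0,0]]])

```text
time: 12.0
position: [0.5531, 0.0197, 0.2238]
orientation: [-0.544, -0.45, 0.55, -0.446]
contact_force: [-7.6, 2.8, -4.9]
gripper_width: 0.0258
```

Run:
```python
from h import *
dn();go(tcp(0),YAW)
```

```text
t 12.0 d 22.157563931225997 n -2.231265173908222 lat -0.2104603751674338 F_u -2.205654948998691 F_n -9.111380957998511 F_w 1.20584542696569 w 0.025807763957002693
shift cm [ 1.393   1.7375 -0.0207] turn [0.0019 0.0021 0.0092] deg 0.552839417202852
```

drive_tool(motion=[[[0.05,0.2,0,0,0,0,0],[0.1,0.3,0,0,0,0,0],[0.2,0.5,0,0,0,0,0],[0.2,0.5,0,0,0,0,0]]])

```text
time: 12.33
position: [0.5582, 0.0185, 0.2215]
orientation: [-0.544, -0.45, 0.55, -0.446]
contact_force: [-4.7, 1.4, -6.5]
gripper_width: 0.026
```

drive_tool(motion=[[[0.1,0.1,0,0,0,0,0],[0.2,0.3,0,0,0,0,0],[0.3,0.4,0,0,0,0,0],[0.3,0.4,0,0,0,0,0]]])

```text
time: 12.67
position: [0.5626, 0.0176, 0.2186]
orientation: [-0.545, -0.45, 0.549, -0.446]
contact_force: [-4.4, 0.7, -8.0]
gripper_width: 0.026
```

Run:
```python
from h import *
dn();go(tcp(0),YAW)
```

```text
t 12.6667 d 11.546380438581144 n 1.030469341813985 lat -0.4180201457143523 F_u 2.5193159326523715 F_n -8.826438657988092 F_w -0.23551715799668305 w 0.0259859818592484
shift cm [ 0.8835  0.7505 -0.0425] turn [0.0017 0.0022 0.0077] deg 0.46908928389147164
```

drive_tool(motion=[[[0.1,0.1,0,0,0,0,0],[0.2,0.2,0,0,0,0,0],[0.3,0.25,0,0,0,0,0],[0.4,0.3,0,0,0,0,0],[0.4,0.3,0,0,0,0,0]]])

```text
time: 13.08
position: [0.5669, 0.0165, 0.215]
orientation: [-0.546, -0.449, 0.549, -0.447]
contact_force: [-1.4, 1.1, -13.9]
gripper_width: 0.026
```

drive_tool(motion=[[[0.1,0.1,0,0,0,0,0],[0.2,0.2,0,0,0,0,0],[0.2,0.2,0,0,0,0,0]]])

```text
time: 13.33
position: [0.5715, 0.0159, 0.2156]
orientation: [0.547, 0.447, -0.547, 0.448]
contact_force: [-1.9, -1.1, -5.5]
gripper_width: 0.0259
```

Run:
```python
from h import *
dn();go(tcp(0),YAW)
```

```text
t 13.3333 d 2.992982484311604 n 5.308440879961438 lat -0.3225908801170323 F_u 2.741056559750612 F_n -5.106233544880678 F_w -1.420324325132388 w 0.025931514308701754
shift cm [ 0.5868 -0.1644 -0.0329] turn [ 0.001   0.0008 -0.0011] deg 0.09777654635395268
```

drive_tool(motion=[[[0.1,-0.05,0,0,0,0,0],[0.2,-0.1,0,0,0,0,0],[0.4,-0.1,0,0,0,0,0],[0.4,-0.1,0,0,0,0,0]]])

```text
time: 13.67
position: [0.5709, 0.0163, 0.2123]
orientation: [0.548, 0.447, -0.547, 0.449]
contact_force: [-0.1, -0.8, -2.4]
gripper_width: 0.0262
```

Run:
```python
from h import *
dn();go(tcp(0),YAW)
i=snap('side','pics/s3.png')[1];j=snap('scene','pics/s3b.png')[1]
cv2.imwrite('pics/s3c.png',np.hstack([cv2.resize(i[135:225,255:315],(400,600),interpolation=cv2.INTER_CUBIC),cv2.resize(j[160:250,322:382],(400,600),interpolation=cv2.INTER_CUBIC)]))
```

```text
t 13.6667 d 1.2109017777544722 n 2.531336302936308 lat -0.059990237824480715 F_u 1.7878331743623168 F_n -1.6589036807078272 F_w -0.7674917286774322 w 0.026226865637949143
shift cm [ 0.2644 -0.0941 -0.0062] turn [ 0.0011  0.0002 -0.0026] deg 0.16321897273827723
```

View pics/s3c.png

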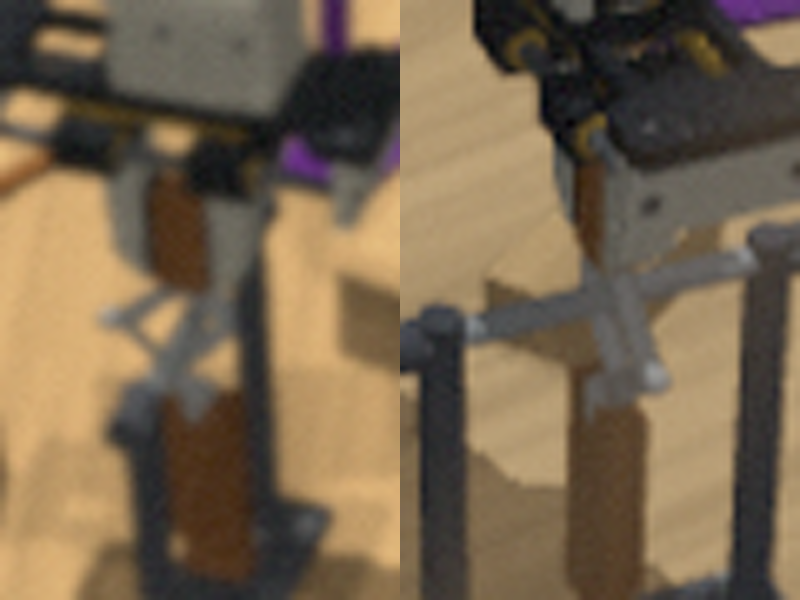

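The bar lies inside the ring (left crop (205,320)) and the thin gate line from the nose (120,320) to (170,375) looks shut. Wrist force is back to the weight baseline. Now I pull back along the slot.

drive_tool(motion=[[[-0.2,-0.3,0,0,0,0,0],[-0.5,-0.7,0,0,0,0,0],[-0.8,-1.1,0,0,0,0,0],[-1.1,-1.4,0,0,0,0,0],[-1.1,-1.4,0,0,0,0,0]]])

```text
time: 14.18
position: [0.5558, 0.0194, 0.2235]
orientation: [0.547, 0.448, -0.547, 0.448]
contact_force: [-0.0, 0.3, -1.7]
gripper_width: 0.0258
```

Run:
```python
from h import *
dn();go(tcp(0.023),YAW)
```

```text
t 14.1833 d 20.05192571073901 n -0.4919274586364132 lat 0.049959236991488805 F_u 1.119899220160225 F_n -1.2182864325213159 F_w 0.28468241524624394 w 0.02577117867699607
shift cm [-0.2434 -0.1735  0.0048] turn [ 0.0017  0.0004 -0.0008] deg 0.10863958333959638
```

drive_tool(motion=[[[-0.1,-0.1,0,0,0,0,0],[-0.2,-0.2,0,0,0,0,0],[-0.3,-0.3,0,0,0,0,0],[-0.3,-0.3,0,0,0,0,0]]])

```text
time: 14.52
position: [0.553, 0.0197, 0.2257]
orientation: [-0.547, -0.448, 0.547, -0.448]
contact_force: [0.3, 0.1, -0.9]
gripper_width: 0.0258
```

Run:
```python
from h import *
dn()
```

```text
t 14.5167 d 23.50444540189936 n -0.9030503482049275 lat -0.19897931776724784 F_u 0.8360275828035733 F_n -0.48466507657452235 F_w 0.19872568190538642 w 0.02577455433612953
```

drive_tool(motion=[[[-0.1,-0.1,0,0,0,0,0],[-0.2,-0.2,0,0,0,0,0],[-0.2,-0.2,0,0,0,0,0]]])

```text
time: 14.77
position: [0.5517, 0.0198, 0.2268]
orientation: [-0.547, -0.447, 0.547, -0.448]
contact_force: [5.1, -0.1, -9.0]
gripper_width: 0.0259
```

Run:
```python
from h import *
dn()
```

```text
t 14.7667 d 25.235098272405793 n -1.0703375788865963 lat -0.38399558375400017 F_u 9.884142996650077 F_n -2.804937702969093 F_w 0.8748321276620832 w 0.0258721082208583
```

drive_tool(motion=[[[-0.02,-0.02,0,0,0,0,0],[-0.04,-0.04,0,0,0,0,0],[-0.04,-0.04,0,0,0,0,0],[-0.04,-0.04,0,0,0,0,0],[-0.04,-0.04,0,0,0,0,0]]])

```text
time: 15.18
position: [0.5516, 0.0198, 0.2269]
orientation: [-0.547, -0.447, 0.547, -0.448]
contact_force: [6.2, -0.7, -11.8]
gripper_width: 0.0261
```

drive_tool(motion=[[[0,0,0,0,0,0,0],[0,0,0,0,0,0,0],[0,0,0,0,0,0,0],[0,0,0,0,0,0,0],[0,0,0,0,0,0,0]]])

```text
time: 15.6
position: [0.5516, 0.0199, 0.2269]
orientation: [-0.547, -0.447, 0.547, -0.448]
contact_force: [6.8, -0.4, -11.6]
gripper_width: 0.0258
```

Run:
```python
from h import *
dn();go(tcp(0),YAW)
```

```text
t 15.6 d 25.35280125687533 n -1.066045714488962 lat -0.3613504715906567 F_u 13.028238306179217 F_n -3.4317110604005383 F_w 0.9315077374096757 w 0.025845069833361586
shift cm [ 1.7196  1.866  -0.0359] turn [ 0.001   0.001  -0.0012] deg 0.10797954860497695
```

drive_tool(motion=[[[0.3,0.3,0,0,0,0,0],[0.7,0.7,0,0,0,0,0],[1.1,1.1,0,0,0,0,0],[1.4,1.5,0,0,0,0,0],[1.6,1.8,0,0,0,0,0]]])

```text
time: 16.02
position: [0.5686, 0.0164, 0.2114]
orientation: [-0.547, -0.448, 0.548, -0.448]
contact_force: [0.3, -0.5, -2.0]
gripper_width: 0.0261
```

drive_tool(motion=[[[0,0,0,0,0,0,0],[0.1,0,0,0,0,0,0],[0.2,0,0,0,0,0,0],[0.2,0,0,0,0,0,0],[0.2,0,0,0,0,0,0]]])

```text
time: 16.43
position: [0.5683, 0.0166, 0.21]
orientation: [-0.547, -0.448, 0.547, -0.448]
contact_force: [-0.6, 0.9, -1.8]
gripper_width: 0.0257
```

Run:
```python
from h import *
dn();go(tcp(0)-.004*Z,YAW);p,q,s=pose();print(p,s['contact_force'])
```

```text
t 16.4333 d 1.4485210767631729 n -0.9977155009464804 lat -0.21033532416145506 F_u 0.7679894149640835 F_n -1.8089880373289546 F_w 0.8030223150617755 w 0.02570149530052298
shift cm [ 0.4318  0.1731 -0.0212] turn [0.0014 0.0008 0.0001] deg 0.09171763268475094
[0.5683 0.0166 0.21  ] [-0.5617  0.9334 -1.8222]
```

drive_tool(motion=[[[0,0.1,0,0,0,0,0],[0.1,0.1,0,0,0,0,0],[0.2,0.1,0,0,0,0,0],[0.2,0.1,0,0,0,0,0]]])

```text
time: 16.77
position: [0.5692, 0.0163, 0.2077]
orientation: [-0.547, -0.448, 0.548, -0.448]
contact_force: [-0.3, -0.9, -1.6]
gripper_width: 0.0261
```

drive_tool(motion=[[[0.1,0,0,0,0,0,0],[0.1,0,0,0,0,0,0],[0.1,0,0,0,0,0,0]]])

```text
time: 17.02
position: [0.5694, 0.0164, 0.2073]
orientation: [-0.547, -0.448, 0.547, -0.448]
contact_force: [-1.0, -0.9, 2.4]
gripper_width: 0.0262
```

Run:
```python
from h import *
dn();p,q,s=pose();print(p,s['contact_force'])
```

```text
t 17.0167 d -1.281194855149741 n -2.102973328171436 lat -0.23533873143148681 F_u -2.2581450316625133 F_n 1.1006315471835888 F_w -1.064182217637154 w 0.026242494387738555
[0.5694 0.0164 0.2073] [-1.0138 -0.8802  2.375 ]
```

drive_tool(motion=[[[-0.04,0,0,0,0,0,0],[-0.04,0,0,0,0,0,0],[-0.04,0,0,0,0,0,0.4],[-0.04,0,0,0,0,0,0.6],[-0.04,0,0,0,0,0,0.6]]])

```text
time: 17.43
position: [0.5696, 0.0164, 0.2074]
orientation: [-0.547, -0.448, 0.547, -0.448]
contact_force: [-0.3, 0.4, -0.5]
gripper_width: 0.0414
```

drive_tool(motion=[[[0,0,0,0,0,0,0.7],[0,0,0,0,0,0,0.7],[0,0,0,0,0,0,0.7],[0,0,0,0,0,0,0.7],[0,0,0,0,0,0,0.7]]])

```text
time: 17.85
position: [0.5694, 0.0164, 0.2073]
orientation: [-0.547, -0.448, 0.547, -0.448]
contact_force: [-0.1, -0.3, 0.8]
gripper_width: 0.0638
```

Run:
```python
from h import *
dn()
i=snap('side','pics/s4.png')[1];j=snap('scene','pics/s4b.png')[1]
cv2.imwrite('pics/s4c.png',np.hstack([cv2.resize(i[120:240,250:330],(400,600),interpolation=cv2.INTER_CUBIC),cv2.resize(j[150:270,312:392],(400,600),interpolation=cv2.INTER_CUBIC)]))
```

```text
t 17.85 d -1.2634921970840143 n -2.084117915871381 lat -0.26517571849061444 F_u -0.6061879550171353 F_n 0.5130940854414051 F_w -0.33580076502966294 w 0.0638454316875483
```

View pics/s4c.png

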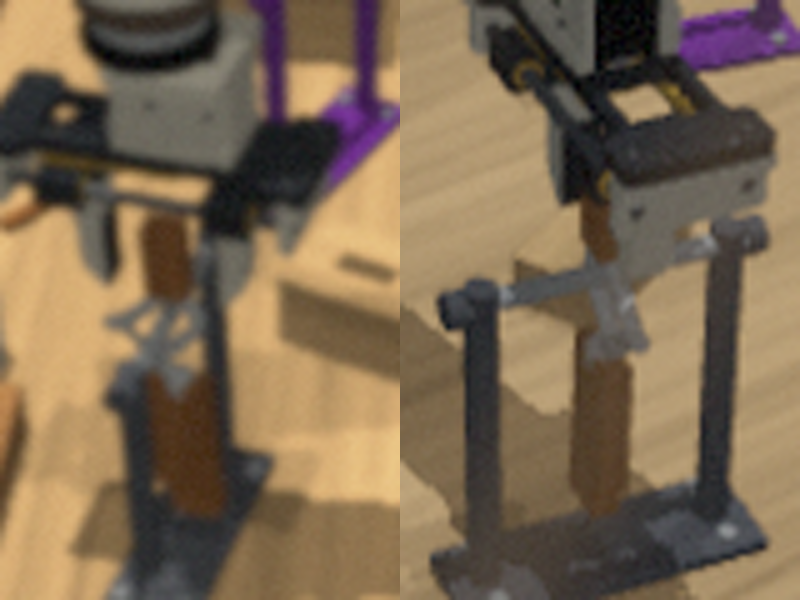

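The stick hangs from the bar, free of the fingers, with the gate drawn across at (130,335) in the left half. Next I retreat straight up and let it settle.

drive_tool(motion=[[[-1,0,0,0,0,0,0.8],[-3,0,0,0,0,0,0.8],[-5,0,0,0,0,0,0.8],[-8,0,0,0,0,0,0.8],[-11,0,0,0,0,0,0.8]]])

```text
time: 18.37
position: [0.5688, 0.0164, 0.3187]
orientation: [-0.547, -0.448, 0.548, -0.448]
contact_force: [1.0, 0.4, 0.1]
gripper_width: 0.0735
```

drive_tool(motion=[[[0,0,0,0,0,0,0.8],[0,0,0,0,0,0,0.8],[0,0,0,0,0,0,0.8],[0,0,0,0,0,0,0.8],[0,0,0,0,0,0,0.8]]])

```text
time: 18.78
position: [0.5686, 0.0164, 0.3161]
orientation: [-0.546, -0.448, 0.548, -0.448]
contact_force: [-0.4, -0.5, -0.0]
gripper_width: 0.0732
```

Run:
```python
from h import *
C=PB+[0,0,.0016-.004];m=viewer.camera_model('side');n=viewer.camera_model('scene')
a=[];
for k in range(12):
    i=snap('side','pics/s5.png')[1];a.append(i.astype(int))
    if k and k%4==0: print('diff',np.abs(a[k]-a[k-4])[120:240,250:330].mean(), np.abs(a[k]-a[k-4])[300:390,500:630].mean())
j=snap('scene','pics/s5b.png')[1]
P=[C-.15*Z,C,C+.068*Z]
print((proj(m,P)-[250,120])*5,(proj(n,P)-[312,150])*5+[400,0]);print(pose()[2]['time'])
cv2.imwrite('pics/s5c.png',np.hstack([cv2.resize(i[120:240,250:330],(400,600),interpolation=cv2.INTER_CUBIC),cv2.resize(j[150:270,312:392],(400,600),interpolation=cv2.INTER_CUBIC)]))
```

```text
diff 2.1903125 1.6525356125356125
diff 2.0966666666666667 1.6447293447293447
[[183.4951 501.3568]
 [169.4853 315.2118]
 [162.4569 221.2363]] [[598.1426 506.545 ]
 [603.555  276.0782]
 [606.1669 160.2671]]
19.4333
```

View pics/s5c.png

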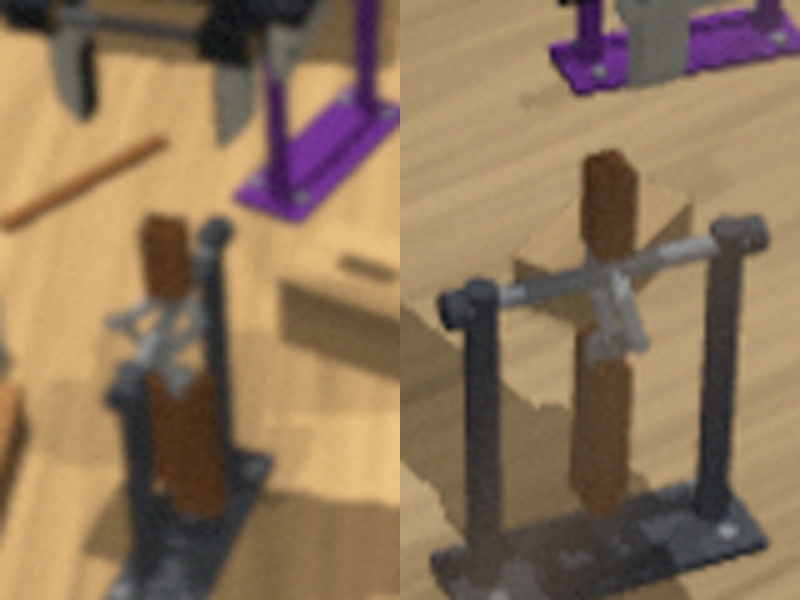

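The stick's foot and top in the scene half, at about (602,508) and (610,155), match the projection of an upright stick. The frame-to-frame change around the stick is close to that of a bare background patch. Handing in.

```bash
python3 -c "
from cell import ticket
print(ticket.sign_off())"
```

```text
the job is handed in; nothing more can be done
None
```

The push stick now hangs from the slim grey hoop's bar, upright and released, and the job is handed in. The robot's clock read about 19.4 s and no verdict was reported.

- **Clipping on:** I lifted the stick out of its block and pressed it on along the line of its mouth. The wrist force peaked at about 14 N as measured, and it dropped as the bar reached the crown, when the gate appeared to flick shut.
- **Proof pull:** I pulled back about 24 mm and held roughly 12 N against the shut gate for about 0.8 s.
- **Hanging:** I lowered the stick until the bar took its weight, which put the bar's axis at about 0.188 m by feel. My camera estimate was 0.186 m. I then let go and withdrew straight up.

**Last checks:** The final pictures show the stick upright in the crown with the gripper well clear. The gate looked shut in the pictures, though they are coarse at that size; the pull holding is the firmer evidence. Frame-to-frame differences showed no visible swing: 2.1–2.2 around the stick, against 1.65 on a background patch. The bystanders visible in the crops I viewed looked unmoved, but I did not measure them. During the push, gate reaction and arm give drifted the stick up to about 3 mm sideways, and I corrected that on the way in.

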